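# Close the sesame shaker: sifter disk in the mouth, twist ring screwed over it

### The arm

A 7-joint arm with a two-finger parallel gripper is mounted at the origin on the work surface. World frame = base frame: x ahead of the robot, y to its left, z up, the work surface at z = 0. Lengths are in mm, angles in rad, forces in N, time in s.
With the tool pointing down it reaches from about 350 to 900 mm from the base axis. Payload 7.2 kg.
Tool frame: the origin (TCP) lies midway between the tips of the shut fingers; the grasp point (between the pads) lies 19 mm behind it (grip_point_offset is the distance from the TCP to the grasp point, in mm); z points along the fingers, y is the line along which they close (so a half turn about z gives the same grasp; the last joint's range is limited). The gripper opens to 88 mm and grips with 3 to 60 N. Pads are 20 mm wide; open, the fingers measure 115 mm over their backs; the gripper's body (75 mm by 178 mm) begins 61 mm behind the grasp point.
Start: joints at [-0.068, 0.411, -0.013, 1.596, 0.006, 1.134, -0.082], TCP at [625.004, -0.011, 193.453] pointing down, gripper open.
Joint ranges: [-2.95, 2.95], [-0.29, 1.99], [-1.47, 1.44], [0.14, 2.54], [-1.03, 4.17], [0.13, 1.85], [-2.86, 2.86]. Speed limits (rad/s): [2.39, 2.39, 3.01, 3.01, 3.14, 3.14, 3.14].

### API

Orientations are given as a rotation vector (axis times angle).
In Python, from plant import * gives the robot as it stands. The module is installed in compiled form; this text tells all that it offers.
- The arm moves only by the shell command python3 -m creep 'ROWS' [FORCE]. ROWS is JSON, a list of rows, each a list of 7 numbers: the shift along the tool's x, y, z in cm, then the turn, a rotation vector about the tool's x, y, z in units of 5 degrees (1.0 is 5 degrees), then the closure, from -1 (fully open) to 1 (shut). In form: [[x, y, z, wx, wy, wz, claw], ...]. A call has 1 to 12 rows; each row shifts and turns the commanded pose from where the row before left it, along the tool's axes as they then stand; what a row does not reach is not made up. A row lasts 1/12 s, in which the tool goes at most 41.7 mm and 7.16 degrees, less where a joint would pass 70% of its speed; a pose out of reach is approached as far as the arm can. A call is refused whole if a number of a shift passes 4.17 or a number of a turn 1, either way. A call with a gripper value outside its range is refused whole. The fingers move at their own pace and stop on an object; FORCE is the grip in N (left out, the last holds). Time passes only in rows, so rows that do not move let the fingers close. It gives the time, the measured TCP pose, the force, the opening and the grip force at its end, in the units of the state.
- state(): the state, without advancing time (a new reading comes with each control period).
- get_image(name): name is "scene" or "side" or "wrist"; returns a dict with "image" (420x560x3 uint8, red, green, blue), "z_map" (420x560 float32, mm along the optical axis (not along the pixel's ray), 0 where there is no reading), "mtx" (3x3 intrinsics, pixels), "xyz" and "rotation" of the camera in the world. Camera axes: x right, y up, looking along -z (the intrinsics and any distortion apply to the point x, -y, -z); pixel columns grow to the right and rows downward; lengths in mm; the calibration is good to about 2 mm. The wrist camera is an equidistant fisheye: a pixel r from the principal point sees the ray r / f radians off the axis. A picture is of the moment at which its call begins.
- sign_off(): hands the job in; it is judged then, once.
Trained networks look in the newest picture that a camera, given by its name, has taken for a name from the list of things; names that differ only in an ending like _2 or _b are one class to them, and where a whole thing is asked for, a point or a joint stands for the part that bears it (a point fixed in the world has none). Each returns a list of dicts, best first, with "p" (0 to 1); they miss things now and then, are a little off and sometimes report something else, mostly with a low value. They report only what shows in the picture. A call takes as long as a camera call. They do not tell look-alikes from the thing itself.
- boxes_of(name, camera): "box" ([left, top, right, bottom] in pixels, round what is visible of it).
The state is a dict: "time": time; "q": joint angles; "qd": joint speeds; "tau": joint torques, N m; "tool_pos": TCP position; "eef_rot": TCP orientation; "wrist_force": force on the tool from outside, world axes, zero at the start; "torque": the same for the moment, N m; "width": finger opening in mm; "grip_force": force on a finger pad.
Only numpy, scipy, OpenCV 4.12 (cv2) and the standard library are available. Lean on these libraries where they do the work, as an engineer would, in place of code of your own. Each camera call takes 0.05 s, during which the arm holds its last target. There are 200 camera calls.

### The job

The sesame shaker has been washed and needs closing: seat the round steel sifter disk squarely in the open mouth of the white canister standing in the wooden caddy, let go of it, then put the red twist ring over it and screw it clockwise until it is fully home and clamps the disk. Leave the canister standing in its pocket of the caddy, and do not shift any of the other things on the counter.

Things in the scene. Friction and masses are not known exactly. Their poses are not given: they have to be found in the camera images.
- canister: Loose white shaker canister, open on top, standing in one of the two caddy pockets. Origin: centre of its underside; z up; x, y square to its sides. Body 90 x 90 mm, 97 mm high, shoulder at 102 mm, then a round neck, 64 mm outer and 54 mm inner diameter, rim at 122 mm (outer edge bevelled 2.5 x 5 mm). The pocket lets it turn only about 2 degrees either way. About 0.45 kg.
- mouth (a point): Centre of the canister's mouth in the plane of the rim. The neck bears a right-handed thread of four equal starts, 30.4 mm lead per turn (4.84 mm per rad), standing out to 73 mm diameter. Each flight starts 18 degrees clockwise (from above) of a canister corner, 3 mm under the rim, and falls clockwise for 145 degrees.
- corner_tick (a point): One of four red ticks on the canister's shoulder, one at each corner (45, 135, 225, 315 degrees from the canister's x axis; this one at 45, 46 mm from the axis, 102 mm above the underside). They show where the ring's four white dashes go when the ring is put on, just before the thread's starts.
- sifter: Loose steel sifter disk lying right way up. Origin: centre of its underside; z up. Below, a plug tapering from 50.6 to 48 mm diameter, 7 mm high, that goes into the mouth; then a flange 60 mm across, 4 mm thick (7 to 11 mm above the origin), that rests on the rim. Seated, its origin is 7 mm below the rim. About 60 g.
- tab_top (a point): Top centre of the disk's black upright finger tab: 30 mm long along the disk's x, 10 mm thick along its y, 22 mm high (11 to 33 mm above the disk's origin).
- twist_ring: Loose red screw ring standing right way up, open through the middle. Origin: centre of its lower edge; z up. Skirt 82 mm outer (84 over the ribs), 77 mm inner diameter, 21 mm high, its shoulder's underside 18 mm above the origin. Home (shoulder on the disk's flange) its origin is 108 mm above the canister's, 14 mm below the rim. About 60 g.
- collar_top (a point): Top centre of the ring's round grip collar: 60 mm outer (61 over its ribs), 50 mm inner diameter, from 21 to 41 mm above the ring's origin. The collar stands around the disk's tab when the ring is on.
- dash (a point): One of four white dashes on the ring's shoulder, on its +x (this one), +y, -x and -y; under each, at the skirt's lower edge, is a thread lug 3 mm high, 67 mm inner diameter. Put on with dashes at the ticks, the ring rests about 5.5 mm above home; turn it clockwise from above: 63 degrees bring it home, some 20 more make it tight. At other angles up to 90 more are needed.
- caddy: Wooden caddy fixed to the counter, 103 mm (its x) by 201 mm (its y), walls 55 mm high, floor 6 mm, two 93 mm square pockets centred at y = +49 and -49 mm. Origin: centre of its underside. The canister stands in either pocket, the salt pot in the other.
- salt_pot: Loose square white ceramic salt pot with a wooden lid, 90 x 90 mm, 78 mm high, in the other pocket of the caddy; not to be shifted. Origin: centre of its underside.
- sauce_dish: Loose round blue ceramic sauce dish, 90 mm diameter, 24 mm high, on the counter; not to be shifted. Origin: centre of its underside.
- full_shaker: A second shaker of the same kind, already closed (90 mm square, 149 mm high), on the counter towards the back; not to be shifted. Origin: centre of its underside.
- soy_bottle: Amber bottle, 60 mm diameter, 150 mm high, at the back of the counter; not to be shifted. Origin: centre of its underside.
- tea_cup: White cup, 72 mm diameter, 75 mm high, on the right; not to be shifted. Origin: centre of its underside.
- chopstick_a: Steel chopstick 230 mm long along its x, 7 mm wide, lying on the counter to the right of the sauce dish; not to be shifted. Origin: middle of its underside.
- chopstick_b: The other steel chopstick, the same, lying beside the first; not to be shifted.
Things that resemble listed ones, but are neither listed nor needed, are in the scene too. Leave any purple or yellow look-alike of the sifter alone.

How it is judged:
By the outcome, as a careful person would: the job done as asked, in the order asked, and still so for the second after the job is handed in, with the robot touching nothing.
It also fails if it takes over 72 s, if anything falls off the work surface, if the arm or the gripper's body presses on something with over 40 N, if the wrist force passes 120 N, or if a joint passes its speed limit or range.

## Working session

There is one attempt and no reset: what is moved stays moved. The work goes in short steps, Python scripts to look and compute and a shell command to move; the robot and the scene stay as the last step left them, time stands still between calls to the robot, and variables do not carry over. Pictures are saved under pics/ and viewed, at most 10 in all, crops included, and the job is handed in when it is done.

```bash
mkdir -p pics
cat > h.py <<'E'
import numpy as np, cv2
from plant import *
from scipy.spatial.transform import Rotation as R
def rot(d):
    r=np.array(d["rotation"],float)
    return r if r.shape==(3,3) else (R.from_rotvec(r).as_matrix() if r.size==3 else R.from_quat(r).as_matrix())
def cloud(d,fish=False):
    z=d["z_map"].astype(float);K=np.array(d["mtx"]);h,w=z.shape
    u,v=np.meshgrid(np.arange(w),np.arange(h))
    x=(u-K[0,2])/K[0,0];y=(v-K[1,2])/K[1,1]
    if fish:
        r=np.hypot(x,y);s=np.where(r>1e-9,np.tan(np.minimum(r,1.5))/np.maximum(r,1e-9),1);x=x*s;y=y*s
    P=np.stack([x*z,-y*z,-z],-1)@rot(d).T+np.array(d["xyz"])
    P[z==0]=np.nan
    return P
def save(im,n): cv2.imwrite("pics/"+n,cv2.cvtColor(im,cv2.COLOR_RGB2BGR))
E
python3 - <<'E'
from h import *
for c in ["scene","side"]:
    d=get_image(c);save(d["image"],c+"0.png");np.savez(c+"0.npz",**{k:np.array(v) for k,v in d.items()})
    P=cloud(d);print(c,d["xyz"],np.array(d["rotation"]).shape)
    for n in ["canister","sifter","twist_ring","caddy","salt_pot","full_shaker","dash","corner_tick"]:
        for b in boxes_of(n,c)[:4]:
            x0,y0,x1,y1=[int(t) for t in b["box"]]
            print(n,round(b["p"],2),[x0,y0,x1,y1],np.round(np.nanmedian(P[y0:y1+1,x0:x1+1].reshape(-1,3),0)))
s=state();print(s["time"],s["tool_pos"],s["eef_rot"],s["width"])
E
```

```text
scene [1120.8719752  -412.87775589 1163.89912826] (3,)
canister 0.81 [292, 191, 331, 233] [670.  -1.  79.]
sifter 0.71 [175, 199, 195, 213] [ 376. -313.   11.]
sifter 0.59 [202, 219, 219, 233] [ 493. -279.   12.]
sifter 0.58 [219, 248, 241, 265] [ 619. -283.   11.]
twist_ring 0.72 [260, 162, 287, 186] [435.   5.   9.]
twist_ring 0.53 [336, 133, 359, 153] [477. 300.  19.]
caddy 0.94 [265, 207, 335, 258] [696. -61.  56.]
salt_pot 0.63 [265, 212, 306, 251] [665. -99.  64.]
full_shaker 0.97 [227, 264, 268, 307] [ 757. -294.   95.]
dash 0.62 [340, 129, 360, 154] [479. 314.  12.]
corner_tick 0.68 [294, 190, 333, 233] [671.   4.  78.]
side [  57.01270309 -703.15291636  670.15311974] (3,)
canister 0.82 [251, 177, 296, 218] [638. -16.  87.]
sifter 0.92 [255, 335, 287, 363] [ 373. -319.   12.]
sifter 0.81 [330, 271, 351, 288] [ 608. -283.   13.]
sifter 0.8 [232, 305, 264, 327] [ 388. -226.   12.]
sifter 0.77 [287, 293, 314, 315] [ 493. -274.   12.]
twist_ring 0.93 [147, 182, 178, 212] [476. 287.  10.]
twist_ring 0.42 [195, 240, 228, 262] [450.   1.  14.]
caddy 0.97 [249, 205, 327, 254] [615. -86.  34.]
caddy 0.23 [287, 293, 316, 313] [ 496. -273.   12.]
salt_pot 0.86 [275, 205, 323, 234] [ 648. -100.   72.]
salt_pot 0.72 [194, 264, 272, 311] [ 420. -131.    2.]
salt_pot 0.22 [250, 177, 296, 223] [631. -18.  78.]
full_shaker 0.95 [351, 202, 407, 278] [ 714. -295.   54.]
dash 0.76 [150, 187, 178, 210] [473. 277.  22.]
corner_tick 0.94 [252, 175, 299, 218] [646. -13.  81.]
0.9 [ 6.24976302e+02 -4.43698535e-03  1.93468110e+02] [2.22140797e+00 2.22147335e+00 2.94083990e-06] 87.6049361762044
```

View pics/scene0.png

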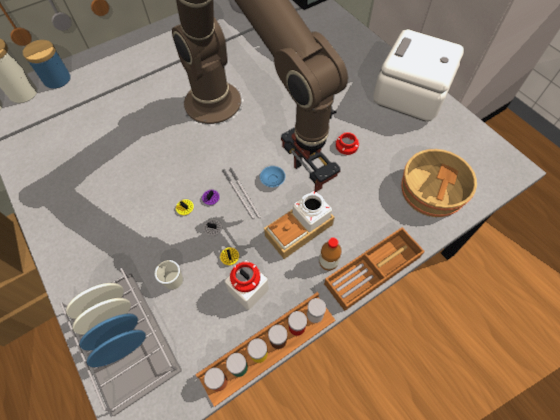

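View pics/side0.png

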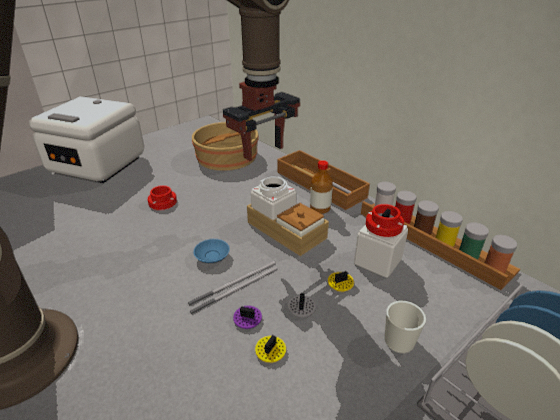

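The grey sifter lies at side (301,304) / scene (211,226), with purple and yellow look-alikes around it. The ring is at side (162,198), and the canister, in the left pocket, at side (273,197). Next I'll fit their geometry from the depth maps.

```bash
cat >> h.py <<'E'
from scipy.optimize import least_squares
def circ(p,r=None):
    c=np.median(p[:,:2],0)
    f=lambda q:np.hypot(p[:,0]-q[0],p[:,1]-q[1])-(r or q[2])
    s=least_squares(f,[*c,r or 30],loss="soft_l1",f_scale=1.5);return np.round(s.x,1),round(float(np.abs(s.fun).mean()),2)
def rect(p): 
    c,wh,a=cv2.minAreaRect(p[:,:2].astype(np.float32));return np.round(c,1),np.round(wh,1),round(a,1)
E
python3 - <<'E'
from h import *
for c in ["scene","side"]:
    d=dict(np.load(c+"0.npz"));P=cloud(d).reshape(-1,3);I=d["image"].reshape(-1,3).astype(int)
    def near(x,y,r,z0,z1): 
        m=(np.hypot(P[:,0]-x,P[:,1]-y)<r)&(P[:,2]>z0)&(P[:,2]<z1);return P[m],I[m]
    print(c,"counter z",np.nanmedian(near(500,150,40,-20,20)[0][:,2]))
    a,_=near(493,-277,40,6,16);print("flange",len(a),cv2.minEnclosingCircle(a[:,:2].astype(np.float32)),a.mean(0))
    a,_=near(493,-277,40,19,40);print("tab",len(a),rect(a),a.mean(0),a[:,2].max())
    a,i=near(476,292,60,24,50);print("collar",len(a),a.mean(0),a[:,2].max(),cv2.minEnclosingCircle(a[:,:2].astype(np.float32)))
    a,i=near(476,292,60,15,25);print("shoulder",len(a),cv2.minEnclosingCircle(a[:,:2].astype(np.float32)))
    w=i.min(1)>110;print("dashes",np.round(a[w],1).tolist()[:20])
    a,i=near(665,-5,60,122,136);print("rim",len(a),circ(a,29.5),np.median(a[:,2]))
    a,i=near(665,-5,75,95,113);print("shoulder",len(a),rect(a),np.median(a[:,2]))
    a,i=near(665,-100,75,72,90);print("salt",len(a),rect(a))
    a,i=near(665,-50,130,48,60);print("caddytop",len(a),rect(a))
d=get_image("wrist");save(d["image"],"w0.png");print(d["xyz"],d["mtx"])
E
```

```text
scene counter z 0.7462367583374316
flange 186 ((498.1198425292969, -272.55615234375), 32.37100601196289) [ 498.80401889 -275.24162018   11.84994912]
tab 44 (array([ 496.7, -275.2]), array([30.1, 12. ]), 35.4) [ 497.61558026 -275.19083031   29.79766328] 38.11333896307451
collar 181 [478.46808232 297.20953291  35.02468725] 47.810136074141155 ((477.5740051269531, 297.5464172363281), 39.431758880615234)
shoulder 135 ((477.0177307128906, 298.2247314453125), 42.93342590332031)
dashes [[438.2, 281.4, 19.2], [441.5, 283.0, 21.4], [480.0, 341.1, 19.8], [489.2, 338.3, 19.5], [495.7, 331.9, 24.8], [505.6, 319.9, 20.5], [505.1, 316.4, 16.9], [510.3, 315.7, 22.6]]
rim 174 (array([657.7,   1.9,  29.5]), 2.6) 125.76367109624914
shoulder 477 (array([659. ,   1.2]), array([88.8, 87.8]), 3.5) 108.28765101058912
salt 685 (array([662.4, -88.8]), array([85. , 99.3]), 2.9)
caddytop 360 (array([682.5, -67.7]), array([212.5, 149.5]), 47.7)
side counter z 1.6114268136369674
flange 420 ((493.90625, -274.62969970703125), 30.289533615112305) [ 491.52429645 -277.61292665   12.1334408 ]
tab 75 (array([ 493.5, -275.7]), array([29.3,  9.8]), 41.1) [ 490.75169815 -278.2109422    31.22771698] 37.02052195522788
collar 292 [472.09877192 294.90635158  34.77547384] 45.95362006752805 ((474.442138671875, 295.6395263671875), 37.70833969116211)
shoulder 188 ((471.7958068847656, 296.01812744140625), 42.02968215942383)
dashes [[512.0, 298.8, 24.2], [440.7, 281.9, 24.0]]
rim 192 (array([654. ,   1.4,  29.5]), 2.28) 126.30926138010437
shoulder 501 (array([653.8,   1.2]), array([89.7, 89.1]), 3.5) 107.83610111027122
salt 808 (array([660. , -89.1]), array([ 89.6, 100. ]), 2.5)
caddytop 558 (array([698.5, -45.2]), array([189.6, 203.7]), 2.6)
[622.79484069  82.21702243 385.46777065] [[325.1922621    0.         281.31905719]
 [  0.         325.1922621  206.57501823]
 [  0.           0.           1.        ]]
```

View pics/w0.png

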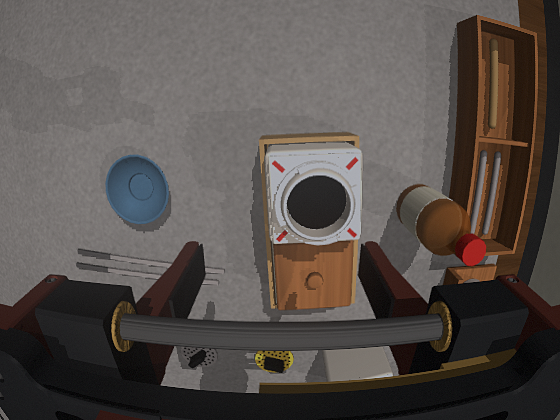

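The wrist view shows the canister mouth at (317,202), with its red ticks at (278,166), (352,163), (281,236) and (351,233). I'll measure these with the wrist depth.

```bash
cat >> h.py <<'E'
def wrist(n=None):
    d=get_image("wrist")
    if n: save(d["image"],n)
    return d["image"].astype(int),cloud(d,True)
def redmask(I): return (I[...,0]>130)&(I[...,1]<90)&(I[...,2]<90)
E
python3 - <<'E'
from h import *
I,P=wrist()
X,Y,Z=P[...,0],P[...,1],P[...,2]
m=(np.hypot(X-657,Y-1.5)<42)&(Z>118)&(Z<136)
p=P[m];print("rim",m.sum(),circ(p,29),np.median(p[:,2]),cv2.minEnclosingCircle(p[:,:2].astype(np.float32)))
m=redmask(I)&(np.hypot(X-657,Y-1.5)<70)&(Z>90)
n,l,st,ce=cv2.connectedComponentsWithStats(m.astype(np.uint8))
T=[]
for k in range(1,n):
    if st[k,4]>15: q=np.nanmean(P[l==k],0);T.append(q);print("tick",st[k,4],ce[k].round(1),q.round(1))
T=np.array(T);c=T.mean(0);print("centre",c,"yaw",np.rad2deg(np.arctan2(T[:,1]-c[1],T[:,0]-c[0]))%90-45, np.hypot(*(T-c)[:,:2].T))
m=(np.hypot(X-657,Y-1.5)<75)&(Z>95)&(Z<113);print(rect(P[m]))
print(np.nanmedian(Z[60:120,60:120]))
s=state();print(s["q"])
E
```

```text
rim 2708 (array([653.2,   4.1,  29. ]), 3.03) 124.83924653599627 ((653.7352905273438, 2.5100088119506836), 37.213008880615234)
tick 55 [351.6 162.9] [684.1  36.5 109.4]
tick 58 [277.9 166.2] [620.   33.1 109.5]
tick 35 [351.7 232.4] [688.  -28.2 109.9]
tick 35 [280.3 237.1] [621.9 -32.6 109.4]
centre [653.50250961   2.20961364 109.56692633] yaw [3.27957394 2.32400631 3.60051673 2.74398586] [45.99507997 45.6102751  46.04414012 47.01569323]
(array([653.6,   4.2]), array([89.8, 87. ]), 3.2)
0.6578643827411668
[-0.06816894  0.41109979 -0.01269016  1.59619198  0.00559544  1.13431451
 -0.08220232]
```

```bash
python3 -m creep '[[-3.45,-1.6,0.4,0,0,0,-1],[-3.45,-1.6,0.4,0,0,0,-1],[-3.45,-1.6,0.4,0,0,0,-1],[-3.45,-1.6,0.4,0,0,0,-1],[-3.45,-1.6,0.4,0,0,0,-1],[-3.45,-1.6,0.4,0,0,0,-1],[-3.45,-1.6,0.4,0,0,0,-1],[-3.45,-1.6,0.4,0,0,0,-1],[0,0,0,0,0,0,-1],[0,0,0,0,0,0,-1]]' 30
cat >> h.py <<'E'
def sifter(x,y):
    I,P=wrist();X,Y,Z=P[...,0],P[...,1],P[...,2]
    r=np.hypot(X-x,Y-y)<36
    f=P[r&(Z>6)&(Z<17)];t=P[r&(Z>20)&(Z<40)]
    print("flange",len(f),cv2.minEnclosingCircle(f[:,:2].astype(np.float32)),np.median(f[:,2]))
    t2=t[t[:,2]>np.percentile(t[:,2],90)-4]
    print("tab",len(t),rect(t),"top",rect(t2),np.median(t2[:,2]))
    s=state();M=R.from_rotvec(s["eef_rot"]).as_matrix();print(s["time"],np.round(s["tool_pos"],1),M.round(3).tolist(),s["q"][6])
E
python3 -c "
from h import *
sifter(495,-276)"
```

```text
time: 1.83
tool_pos: [495.5, -278.6, 161.4]
eef_rot: [2.227, 2.216, -0.001]
wrist_force: [0.2, 0.1, 0.0]
width: 87.5
grip_force: 0.0
flange 1981 ((493.1216125488281, -274.7118225097656), 30.039472579956055) 11.703087093688566
tab 335 (array([ 493.1, -275. ]), array([30.4, 10.3]), 41.8) top (array([ 493.1, -275.1]), array([30.2, 10.1]), 41.9) 33.487919380952576
1.8833 [ 496.7 -276.5  161.5] [[0.002, 1.0, 0.0], [1.0, -0.002, 0.0], [0.0, 0.0, -1.0]] 0.4529340022633562
```

```bash
python3 -m creep '[[0.15,-0.36,1,0,0,0,-1],[0,0,1,0,0,1,-1],[0,0,1,0,0,1,-1],[0,0,1,0,0,1,-1],[0,0,1,0,0,1,-1],[0,0,1,0,0,1,-1],[0,0,1,0,0,1,-1],[0,0,1,0,0,1,-1],[0,0,1,0,0,1,-1],[0,0,1,0,0,1,-1],[0,0,0,0,0,0.64,-1],[0,0,0,0,0,0,-1]]' 30
python3 -c "
from h import *
sifter(493,-275)"
```

```text
time: 2.88
tool_pos: [493.5, -272.1, 60.1]
eef_rot: [-2.933, -1.121, 0.002]
wrist_force: [0.5, -0.3, -0.5]
width: 87.8
grip_force: 0.0
flange 3693 ((493.14190673828125, -275.15667724609375), 30.04000473022461) 11.722111269039232
tab 591 (array([ 493.5, -274.6]), array([29.7,  9.6]), 41.9) top (array([ 493.4, -274.5]), array([29.7,  9.6]), 42.3) 33.4167107662567
2.9333 [ 493.8 -272.6   60.7] [[0.743, 0.669, -0.001], [0.669, -0.743, 0.001], [-0.0, -0.001, -1.0]] -0.2749203234570225
```

```bash
python3 -m creep '[[-0.18,0.17,1,0,0,0,-1],[0,0,1,0,0,0,-1],[0,0,1,0,0,0,-1],[0,0,1,0,0,0,-1],[0,0,0.7,0,0,0,-1],[0,0,0,0,0,0,0.2],[0,0,0,0,0,0,1],[0,0,0,0,0,0,1],[0,0,0,0,0,0,1],[0,0,0,0,0,0,1],[0,0,0,0,0,0,1],[0,0,0,0,0,0,1]]' 30
```

```text
time: 3.93
tool_pos: [493.4, -277.0, 14.8]
eef_rot: [2.934, 1.121, 0.001]
wrist_force: [-0.7, 0.5, 0.2]
width: 44.7
grip_force: 0.0
```

```bash
python3 -m creep '[[0,0,0,0,0,0,1],[0,0,0,0,0,0,1],[0,0,0,0,0,0,1],[0,0,0,0,0,0,1],[0,0,0,0,0,0,1],[0,0,0,0,0,0,1],[0,0,0,0,0,0,1]]' 30; python3 -c "
from h import *
sifter(493,-275)"
```

```text
time: 4.52
tool_pos: [493.2, -277.0, 14.4]
eef_rot: [2.935, 1.121, -0.0]
wrist_force: [0.1, 0.8, 0.7]
width: 1.1
grip_force: 0.0
flange 4491 ((493.01434326171875, -275.06817626953125), 30.145265579223633) 11.742653421655689
tab 504 (array([ 493.9, -274.6]), array([28.9,  9.7]), 43.0) top (array([ 493.7, -274.5]), array([28.6,  9.3]), 41.8) 33.48002440027818
4.5667 [ 493.2 -277.    14.4] [[0.745, 0.667, 0.0], [0.667, -0.745, 0.0], [0.0, 0.0, -1.0]] -0.25073144270093584
```

```bash
python3 -c "
from h import *
I,P=wrist('w1.png');print(state()['width'],state()['grip_force'])
d=get_image('side');save(cv2.resize(d['image'][230:350,220:380],None,fx=4,fy=4),'s1.png')"
```

```text
0.6088914275710661 0.0
```

View pics/w1.png

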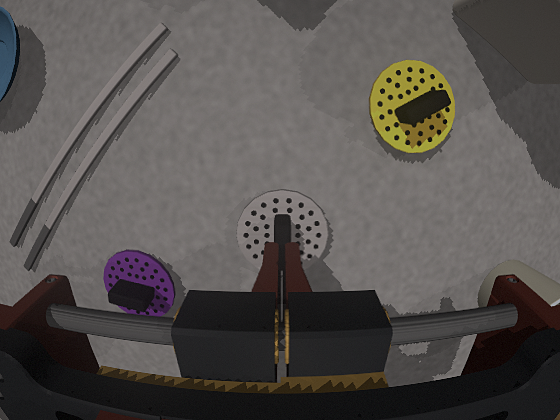

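View pics/s1.png

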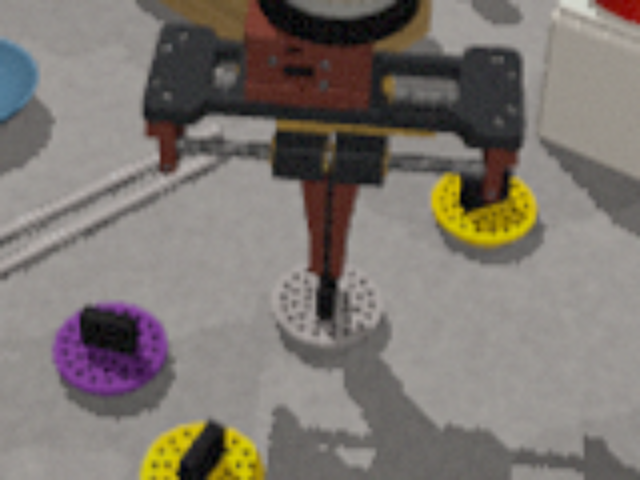

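Both views show the shut fingertips ending just above or behind the tab, at wrist (282,243), so nothing is gripped. I'll check where the fingertips really are in the depth clouds.

```bash
python3 -c "
from h import *
s=state();print(np.round(s['tool_pos'],1),s['width'])
I,P=wrist()
for r in range(200,300,6): print(r,I[r,282],P[r,282].round(1),I[r,272],P[r,272].round(1))
d=get_image('side');Q=cloud(d);I=d['image']
for r in range(275,315,3): print(r,I[r,302],Q[r,302].round(1),I[r,299],Q[r,299].round(1))
"
```

```text
[ 493.2 -277.    14.4] 0.35389580608940446
200 [133 128 125] [ 510.5 -259.5   12.1] [134 127 125] [ 506.1 -255.    11.2]
206 [131 125 123] [ 507.5 -262.2   11.8] [132 127 123] [ 503.2 -257.6   11.1]
212 [136 129 127] [ 504.5 -264.8   11.6] [135 128 126] [ 500.4 -260.1   12.1]
218 [34 31 32] [ 503.9 -265.4   20.8] [125 119 119] [ 497.5 -262.7   12.2]
224 [35 33 33] [ 504.1 -265.1   32.1] [127 121 119] [ 494.5 -265.2   12.6]
230 [37 35 36] [ 501.7 -267.3   33.2] [129 123 122] [ 491.  -268.3   11.3]
236 [37 34 35] [ 499.3 -269.5   34.3] [131 124 123] [ 488.1 -270.9   11.8]
242 [35 33 33] [ 496.5 -272.    34.3] [69 48 45] [ 496.  -265.1   44.1]
248 [34 32 32] [ 498.2 -270.3   48. ] [60 39 36] [ 496.2 -265.2   52.3]
254 [32 29 29] [ 498.7 -269.9   56.8] [57 37 34] [ 496.2 -265.4   59.2]
260 [33 30 31] [ 498.  -270.5   61.8] [58 36 34] [ 496.3 -265.6   65.7]
266 [31 28 28] [ 498.9 -269.7   70.5] [57 36 34] [ 496.7 -265.4   72.8]
272 [77 72 72] [ 497.3 -271.1   72.5] [57 35 33] [ 497.  -265.4   79. ]
278 [69 67 67] [ 495.3 -272.9   73.5] [57 35 31] [ 496.4 -266.1   82.8]
284 [70 67 68] [ 49
[... 519 characters left out ...]
.3] [84 43 38] [ 482.1 -277.9   74. ]
290 [39 28 27] [ 485.5 -283.4   67.5] [84 40 33] [ 479.7 -280.6   69.2]
293 [50 32 32] [ 485.9 -283.4   58.7] [79 35 26] [ 480.5 -280.1   59.8]
296 [56 36 38] [ 486.3 -283.3   49.7] [84 40 33] [ 481.1 -279.8   50.5]
299 [26 21 24] [ 491.8 -278.3   33.2] [114 106 103] [ 501.8 -259.5   11.5]
302 [25 21 31] [ 484.8 -285.5   35. ] [65 61 61] [ 482.5 -279.    31.4]
305 [20 19 24] [ 485.  -285.5   25.9] [46 45 45] [ 481.3 -280.5   24.5]
308 [13 14 18] [ 485.7 -285.3   16.2] [40 43 38] [ 481.  -281.1   16.3]
311 [101  97  95] [ 482.  -289.2   13.2] [112 106 105] [ 477.4 -285.    13. ]
314 [139 134 130] [ 476.7 -294.8   12.6] [155 149 146] [ 473.1 -289.6   10.9]
```

```bash
python3 -c "
from h import *
for c in ['scene','side']:
    P=cloud(dict(np.load(c+'0.npz'))).reshape(-1,3)
    m=(abs(P[:,0]-625)<65)&(abs(P[:,1])<20)&(P[:,2]>150)&(P[:,2]<290);p=P[m]
    print(c,len(p));
    for lo in range(150,290,10):
        q=p[(p[:,2]>=lo)&(p[:,2]<lo+10)]
        if len(q): print(lo,len(q),q.min(0).round(),q.max(0).round())
d=get_image('side');P=cloud(d).reshape(-1,3)
p=P[(np.hypot(P[:,0]-490,P[:,1]+277)<45)]
for lo in range(14,130,6):
    q=p[(p[:,2]>=lo)&(p[:,2]<lo+6)]
    if len(q): print(lo,len(q),q.min(0).round(),q.max(0).round())
"
```

```text
scene 115
220 19 [573. -10. 223.] [679.  12. 230.]
230 31 [574. -11. 230.] [679.  12. 239.]
240 24 [573. -12. 241.] [679.  10. 249.]
250 17 [571. -11. 250.] [678.  13. 259.]
260 12 [572. -11. 260.] [582.   8. 269.]
270 8 [571. -11. 270.] [582.   5. 280.]
280 4 [578.  -3. 280.] [582.   2. 290.]
side 443
220 32 [571. -14. 223.] [677.  10. 230.]
230 64 [571. -12. 230.] [677.  12. 240.]
240 62 [570. -13. 240.] [675.  12. 250.]
250 68 [570. -13. 250.] [678.  11. 260.]
260 68 [568. -13. 260.] [679.  11. 270.]
270 77 [567. -12. 270.] [683.  11. 280.]
280 72 [565. -13. 280.] [681.  12. 290.]
14 30 [ 472. -298.   14.] [ 521. -248.   19.]
20 13 [ 480. -287.   20.] [ 498. -278.   26.]
26 13 [ 481. -287.   26.] [ 496. -280.   32.]
32 21 [ 480. -286.   32.] [ 494. -274.   36.]
38 1 [ 483. -278.   42.] [ 483. -278.   42.]
44 14 [ 477. -289.   45.] [ 489. -276.   50.]
50 21 [ 479. -289.   50.] [ 494. -276.   56.]
56 20 [ 478. -289.   56.] [ 492. -276.   62.]
62 18 [ 479. -290.   63.] [ 492. -278.   68.]
68 20 [ 478. -291.   68.] [ 491. -276.   73.]
74 22 [ 478. -290.   74.] [ 492. -275.   80.]
80 25 [ 478. -290.   80.] [ 492. -275.   85.]
86 26 [ 476. -292.   86.] [ 493. -273.   92.]
92 25 [ 477. -293.   92.] [ 493. -274.   98.]
98 37 [ 476. -293.   98.] [ 497. -270.  104.]
104 26 [ 474. -294.  104.] [ 493. -273.  110.]
110 2 [ 483. -281.  111.] [ 483. -281.  114.]
116 1 [ 496. -271.  118.] [ 496. -271.  118.]
122 2 [ 492. -275.  123.] [ 493. -273.  128.]
128 39 [ 451. -317.  129.] [ 492. -275.  134.]
```

The depth shows that the real fingertips sit about 30 mm above the reported TCP: tips at z 44 against 14.4 reported, and 223 against 193.5 at the start. I'll allow for that by opening, then going 29 mm lower.

```bash
python3 -m creep '[[0.14,-0.14,0,0,0,0,0],[0,0,0,0,0,0,0],[0,0,0,0,0,0,0],[0,0,0,0,0,0,0],[0,0,0,0,0,0,0],[0,0,0,0,0,0,0],[0,0,0.5,0,0,0,0],[0,0,0.5,0,0,0,0],[0,0,0.5,0,0,0,0],[0,0,0.5,0,0,0,0],[0,0,0.5,0,0,0,0],[0,0,0,0,0,0,0]]' 30
python3 -c "
from h import *
sifter(493,-275)
P=cloud(get_image('side')).reshape(-1,3)
p=P[(np.hypot(P[:,0]-490,P[:,1]+277)<45)&(P[:,2]>14)]
for lo in range(14,60,4):
    q=p[(p[:,2]>=lo)&(p[:,2]<lo+4)]
    if len(q): print(lo,len(q),q.min(0).round(),q.max(0).round())
"
```

```text
time: 5.82
tool_pos: [492.5, -274.6, -11.9]
eef_rot: [-2.934, -1.12, 0.002]
wrist_force: [-0.3, 0.6, -0.6]
width: 44.1
grip_force: 0.0
flange 5724 ((492.9862365722656, -275.0575256347656), 30.196613311767578) 11.741862843698044
tab 2107 (array([ 491.2, -271.5]), array([30.5, 61. ]), 33.2) top (array([ 491.1, -271.4]), array([30.3, 60.8]), 32.3) 33.824564424311106
5.8667 [ 492.8 -274.8  -11.4] [[0.746, 0.666, -0.001], [0.666, -0.746, 0.001], [-0.001, -0.001, -1.0]] -0.24322841802574224
14 24 [ 466. -303.   14.] [ 518. -254.   16.]
18 18 [ 466. -303.   18.] [ 503. -259.   22.]
22 20 [ 464. -303.   22.] [ 506. -258.   26.]
26 19 [ 465. -301.   26.] [ 502. -258.   30.]
30 51 [ 463. -304.   30.] [ 506. -258.   34.]
34 32 [ 466. -303.   34.] [ 505. -260.   38.]
38 14 [ 463. -303.   38.] [ 504. -258.   42.]
42 10 [ 464. -302.   42.] [ 505. -259.   46.]
46 16 [ 463. -303.   46.] [ 507. -260.   50.]
50 10 [ 463. -302.   50.] [ 502. -257.   54.]
54 16 [ 462. -306.   54.] [ 504. -257.   57.]
58 17 [ 462. -306.   58.] [ 505. -256.   61.]
```

```bash
python3 -m creep '[[0,0,0.35,0,0,0,0],[0,0,0,0,0,0,1],[0,0,0,0,0,0,1],[0,0,0,0,0,0,1],[0,0,0,0,0,0,1],[0,0,0,0,0,0,1],[0,0,0,0,0,0,1],[0,0,0,0,0,0,1],[0,0,0,0,0,0,1]]' 30
```

```text
time: 6.67
tool_pos: [493.5, -275.1, -13.9]
eef_rot: [2.935, 1.121, 0.0]
wrist_force: [-0.4, -0.6, 1.8]
width: 9.7
grip_force: 30.0
```

```bash
python3 -m creep '[[0,0,-2,0,0,0,1],[0,0,-3.5,0,0,0,1],[0,0,-3.5,0,0,0,1],[0,0,-3.5,0,0,0,1],[0,0,-3.5,0,0,0,1],[2.5,-0.85,0,0,0,0,1],[3.5,-1.15,0,0,0,0,1],[3.5,-1.15,0,0,0,0,1],[3.5,-1.15,0,0,0,0,1],[3.5,-1.15,0,0,0,0,1],[3.5,-1.15,0,0,0,0,1],[3.5,-1.15,0,0,0,0,1]]' 30
python3 -m creep '[[3.4,-1.12,0,0,0,0,1],[2.5,-0.9,0,0,0,0,1],[1,-0.4,0,0,0,0,1],[0,0,0,0,0,0,1],[0,0,0,0,0,0,1]]' 30
cat >> h.py <<'E'
def mouth():
    I,P=wrist();X,Y,Z=P[...,0],P[...,1],P[...,2]
    m=redmask(I)&(np.hypot(X-657,Y-1.5)<70)&(Z>90)&(Z<120)
    n,l,st,ce=cv2.connectedComponentsWithStats(m.astype(np.uint8))
    for k in range(1,n):
        if st[k,4]>15:
            q=np.nanmean(P[l==k],0);a=np.rad2deg(np.arctan2(q[1]-2,q[0]-654));print("tick",st[k,4],q.round(1),a.round(1))
    m=(np.hypot(X-654,Y-2)<70)&(Z>97)&(Z<113);print("shoulder",m.sum(),rect(P[m]))
    m=(np.hypot(X-654,Y-2)<36)&(Z>124)&(Z<133);print("rim",m.sum(),circ(P[m]) if m.sum()>30 else "")
def st():
    s=state();M=R.from_rotvec(s["eef_rot"]).as_matrix();print(s["time"],np.round(s["tool_pos"],1),"tooly deg",np.rad2deg(np.arctan2(M[1,1],M[0,1])),"q7",s["q"][6],"F",np.round(s["wrist_force"],1),"T",np.round(s["torque"],2),s["width"],s["grip_force"])
E
python3 -c "
from h import *
mouth();st()
I,P=wrist('w2.png')"
```

```text
time: 7.67
tool_pos: [617.2, -58.9, 145.9]
eef_rot: [-2.935, -1.121, 0.0]
wrist_force: [1.3, 0.2, -1.0]
width: 9.5
grip_force: 30.0
time: 8.08
tool_pos: [651.5, 2.5, 145.5]
eef_rot: [2.934, 1.121, -0.002]
wrist_force: [-0.3, 0.2, -1.0]
width: 9.9
grip_force: 30.0
tick 87 [684.4  36.5 109.4] 48.6
tick 73 [687.4 -27.7 109.5] -41.7
tick 75 [620.1  33.2 109.5] 137.4
shoulder 5189 (array([655.2,   4.5]), array([87.4, 87.1]), 2.9)
rim 1246 (array([652.8,   2.2,  31. ]), 1.74)
8.1333 [651.3   1.2 145.7] tooly deg -48.30217303734843 q7 -0.8294976427496682 F [-0.5  0.4 -0.2] T [-0.07  0.02  0.02] 10.054082245128116 29.999690651893616
```

View pics/w2.png

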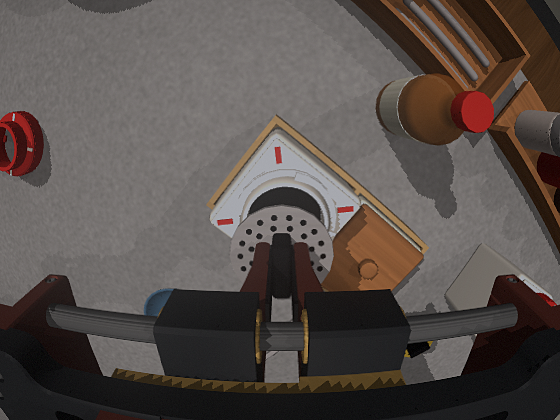

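The disk is held level over the mouth (disk centre around (282,243)), with three ticks visible at (278,155), (225,222) and (345,209). Next I'll measure the held disk's centre the same way.

```bash
python3 -c "
from h import *
I,P=wrist();X,Y,Z=P[...,0],P[...,1],P[...,2]
m=(np.hypot(X-652,Y-1.5)<40)&(Z>160)&(Z<180)
b=I.min(-1)>85;p=P[m&b];print(len(p),np.percentile(p[:,2],[5,50,95]))
h=cv2.convexHull(p[:,:2].astype(np.float32))[:,0];
print(circ(h[np.hypot(*(h-[652,1.5]).T)>24],30))
A=np.c_[p[:,:2]-[652,2],np.ones(len(p))];print('tilt',np.linalg.lstsq(A,p[:,2],rcond=None)[0])
st()"
```

```text
3386 [170.4418115  171.46454716 172.47781992]
(array([649.9,   2. ,  30. ]), 0.35)
tilt [-1.51234860e-03 -3.14031695e-03  1.71487247e+02]
8.2333 [6.515e+02 6.000e-01 1.461e+02] tooly deg -48.38080652404787 q7 -0.8297799797720776 F [-0.6  0.5 -0.6] T [-0.    0.07  0.02] 9.713220856878994 29.99989628791809
```

```bash
python3 -m creep '[[0.3,0.22,0,0,0,0,1],[0,0,0.7,0,0,0,1],[0,0,0.7,0,0,0,1],[0,0,0.7,0,0,0,1],[0,0,0.4,0,0,0,1],[0,0,0,0,0,0,1]]' 30
python3 -c "
from h import *
I,P=wrist();X,Y,Z=P[...,0],P[...,1],P[...,2]
m=(np.hypot(X-653,Y-2)<40)&(Z>136)&(Z<158)
b=I.min(-1)>85;p=P[m&b];print(len(p),np.percentile(p[:,2],[5,50,95]))
h=cv2.convexHull(p[:,:2].astype(np.float32))[:,0];
print(circ(h[np.hypot(*(h-[653,2]).T)>24],30))
mouth();st()"
```

```text
time: 8.73
tool_pos: [654.8, 3.7, 119.2]
eef_rot: [-2.934, -1.12, 0.004]
wrist_force: [-0.3, 0.3, -0.7]
width: 9.8
grip_force: 30.0
3347 [143.61228821 144.70651676 145.71824986]
(array([653.5,   5.1,  30. ]), 0.36)
tick 108 [684.4  36.5 109.5] 48.6
tick 92 [687.8 -27.9 109.5] -41.5
tick 86 [620.2  33.1 109.4] 137.4
shoulder 5174 (array([655.3,   4.1]), array([87.4, 87.7]), 2.6)
rim 1271 (array([650.3,   0.8,  33.8]), 1.5)
8.8333 [655.6   3.8 120.5] tooly deg -48.194942403933226 q7 -0.8259176363339934 F [ 0.4 -0.5  0.2] T [0.03 0.08 0.04] 9.953831879320344 29.999974966049194
```

```bash
python3 -m creep '[[-0.15,0.14,0.2,0,0,0,1],[0,0,0.3,0,0,0,1],[0,0,0.2,0,0,0,1],[0,0,0.2,0,0,0,1],[0,0,0,0,0,0,1],[0,0,0,0,0,0,1]]' 30
python3 -c "
from h import *
I,P=wrist();X,Y,Z=P[...,0],P[...,1],P[...,2]
m=(np.hypot(X-653,Y-2)<40)&(Z>128)&(Z<150)
b=I.min(-1)>85;p=P[m&b];z=np.median(p[:,2]);p=p[p[:,2]>z-3];print(len(p),np.percentile(p[:,2],[5,50,95]))
h=cv2.convexHull(p[:,:2].astype(np.float32))[:,0];
print(circ(h[np.hypot(*(h-[653,2]).T)>24],30))
st();st()"
```

```text
time: 9.33
tool_pos: [655.6, 1.8, 111.8]
eef_rot: [-2.935, -1.121, 0.0]
wrist_force: [0.4, -0.2, -1.1]
width: 9.5
grip_force: 30.0
3343 [136.34552829 137.36553801 138.30162587]
(array([654. ,   3.1,  30. ]), 0.33)
9.3833 [655.7   1.8 112. ] tooly deg -48.19858348691345 q7 -0.8211640419970478 F [ 0.4  0.2 -0.3] T [0.02 0.04 0.02] 9.488839179501827 29.999817609786987
9.3833 [655.7   1.8 112. ] tooly deg -48.19858348691345 q7 -0.8211640419970478 F [ 0.4  0.2 -0.3] T [0.02 0.04 0.02] 9.488839179501827 29.999817609786987
```

```bash
python3 -m creep '[[0,0,0.15,0,0,0,1],[0,0,0.15,0,0,0,1],[0,0,0.12,0,0,0,1],[0,0,0,0,0,0,1],[0,0,0,0,0,0,1]]' 30
python3 -c "
from h import *
I,P=wrist();X,Y,Z=P[...,0],P[...,1],P[...,2]
m=(np.hypot(X-653,Y-2)<40)&(Z>128)&(Z<150)
b=I.min(-1)>85;p=P[m&b];z=np.median(p[:,2]);p=p[p[:,2]>z-3];print(len(p),np.percentile(p[:,2],[5,50,95]))
st()"
```

```text
time: 9.8
tool_pos: [655.6, 1.8, 107.6]
eef_rot: [-2.935, -1.121, 0.0]
wrist_force: [-0.3, -1.2, 0.4]
width: 9.7
grip_force: 30.0
3316 [132.11588013 133.15652925 134.14221355]
9.85 [655.7   1.8 107.7] tooly deg -48.200089139511135 q7 -0.8204060623958298 F [ 0.2 -0.  -1.3] T [ 0.08  0.07 -0.02] 9.771284318763412 29.999810457229614
```

```bash
python3 -m creep '[[0,0,0.06,0,0,0,1],[0,0,0,0,0,0,1],[0,0,0,0,0,0,1]]' 30
python3 -m creep '[[0,0,0,0,0,0,0.2],[0,0,0,0,0,0,0.2],[0,0,0,0,0,0,0.2],[0,0,0,0,0,0,0.2],[0,0,0,0,0,0,0.2],[0,0,-2,0,0,0,0.2],[0,0,-3,0,0,0,0],[0,0,-3,0,0,0,0],[0,0,0,0,0,0,0]]'
python3 -c "
from h import *
I,P=wrist('w3.png');X,Y,Z=P[...,0],P[...,1],P[...,2]
m=(np.hypot(X-653,Y-2)<40)&(Z>128)&(Z<150)
b=I.min(-1)>85;p=P[m&b];z=np.median(p[:,2]);p=p[abs(p[:,2]-z)<3];print(len(p),np.percentile(p[:,2],[5,50,95]))
h=cv2.convexHull(p[:,:2].astype(np.float32))[:,0];
print(circ(h[np.hypot(*(h-[653,2]).T)>24],30))
A=np.c_[p[:,:2]-[652,2],np.ones(len(p))];print('tilt',np.linalg.lstsq(A,p[:,2],rcond=None)[0])
mouth();st()"
```

```text
time: 10.1
tool_pos: [655.7, 1.7, 107.2]
eef_rot: [2.935, 1.121, 0.0]
wrist_force: [0.5, -0.8, -0.5]
width: 9.9
grip_force: 30.0
time: 10.85
tool_pos: [658.9, 1.6, 193.6]
eef_rot: [2.933, 1.119, 0.014]
wrist_force: [0.7, 0.5, 1.6]
width: 43.8
grip_force: 0.0
2779 [131.56308402 132.6716927  133.68867598]
(array([654.3,   3. ,  30. ]), 0.22)
tilt [-2.71197716e-03 -1.83183007e-03  1.32665909e+02]
tick 62 [684.3  36.4 109.3] 48.6
tick 57 [687.4 -27.7 109.2] -41.7
tick 50 [620.2  33.2 109.3] 137.3
tick 20 [621.5 -32.8 109.7] -133.1
shoulder 3321 (array([654.1,   2.8]), array([90.1, 90.4]), 3.0)
rim 2887 (array([655.8,   3.7,  24.8]), 5.65)
10.95 [656.5   1.8 188.7] tooly deg -48.20064604537146 q7 -0.8330798922843319 F [ 0.1  0.1 -0.7] T [-0.02  0.05 -0.06] 43.94746656317249 0.0
```

View pics/w3.png

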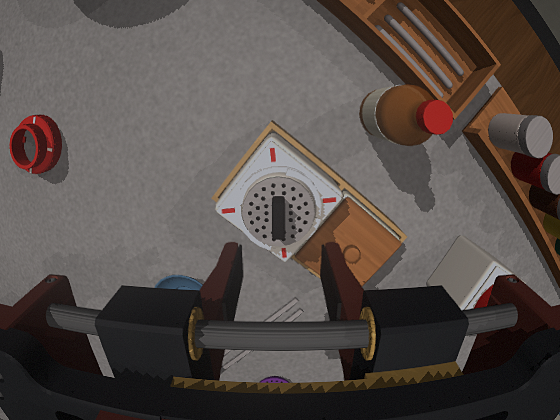

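The disk is seated flat (tilt about 0) and centred, and it's released. Now the ring.

```bash
python3 -c "
from h import *
for c in ['scene','side']:
    P=cloud(dict(np.load(c+'0.npz'))).reshape(-1,3);r=np.hypot(P[:,0]-474,P[:,1]-296)
    q=P[(P[:,2]>30)&(P[:,2]<250)&(r>60)&(P[:,1]>150)&(r<280)];print(c,len(q),q.min(0) if len(q) else '', r[(P[:,2]>30)&(P[:,2]<250)&(r>60)&(P[:,1]>150)].min())"
python3 -m creep '[[0.4,-2.2,0,0,0,0,-1],[0.68,-3.8,0,0,0,0,-1],[0.68,-3.8,0,0,0,0,-1],[0.68,-3.8,0,0,0,0,-1],[0.68,-3.8,0,0,0,0,-1],[0.68,-3.8,0,0,0,0,-1],[0.68,-3.8,0,0,0,0,-1],[0.68,-3.8,0,0,0,0,-1],[0.58,-3.2,0,0,0,0,-1],[0.3,-1.8,0,0,0,0,-1],[0,0,0,0,0,-1,-1],[0,0,0,0,0,-1,-1]]'
python3 -m creep '[[0,0,0,0,0,-1,-1],[0,0,0,0,0,-1,-1],[0,0,0,0,0,-1,-1],[0,0,0,0,0,-1,-1],[0,0,0,0,0,-1,-1],[0,0,0,0,0,-1,-1],[0,0,0,0,0,-1,-1],[0,0,0,0,0,-0.64,-1],[0,0,0,0,0,0,-1],[0,0,0,0,0,0,-1]]'
cat >> h.py <<'E'
def ring(x,y,zb,n=None):
    I,P=wrist(n);X,Y,Z=P[...,0],P[...,1],P[...,2];r=np.hypot(X-x,Y-y)
    red=(I[...,0]>1.8*I[...,1])&(I[...,0]>90)
    p=P[red&(r<50)&(Z>zb+37)&(Z<zb+47)];c,e=circ(p,27.5);print("collar",len(p),c,e,np.median(p[:,2]))
    h=P[red&(r<55)&(Z>zb+13)&(Z<zb+26)];h=cv2.convexHull(h[:,:2].astype(np.float32))[:,0];print("skirt",cv2.minEnclosingCircle(h))
    w=(I.min(-1)>120)&(r<48)&(Z>zb+14)&(Z<zb+29)
    k,l,st_,ce=cv2.connectedComponentsWithStats(w.astype(np.uint8))
    for j in range(1,k):
        if st_[j,4]>5: q=np.nanmean(P[l==j],0);print("dash",st_[j,4],q.round(1),np.hypot(q[0]-c[0],q[1]-c[1]).round(1),np.rad2deg(np.arctan2(q[1]-c[1],q[0]-c[0])).round(1))
E
python3 -c "
from h import *
ring(474,296,0,'w4.png');st()"
```

```text
scene 2293 [348.60519262 310.37999463  30.14281467] 219.68599526049704
side 3517 [338.51952261 305.5605892   30.08040012] 219.47036788943367
time: 11.95
tool_pos: [473.4, 295.4, 185.8]
eef_rot: [-2.821, -1.383, 0.004]
wrist_force: [0.5, -0.4, 0.3]
width: 87.9
grip_force: 0.0
time: 12.78
tool_pos: [474.9, 293.6, 186.1]
eef_rot: [-2.223, -2.219, 0.003]
wrist_force: [-0.4, -0.2, -0.3]
width: 87.5
grip_force: 0.0
collar 830 [472.3 300.1  27.5] 1.38 42.05040325423303
skirt ((472.0760192871094, 299.4624328613281), 41.98686218261719)
dash 26 [456.  330.9  22.9] 34.9 118.0
dash 27 [503.5 315.7  23. ] 34.9 26.6
dash 9 [489.8 265.9  22.9] 38.4 -62.9
12.8333 [475.  293.6 186.3] tooly deg -0.13099125069693326 q7 -0.6615122730169032 F [ 0.2  0.4 -0.2] T [0.04 0.02 0.09] 87.93340327806365 0.0
```

View pics/w4.png

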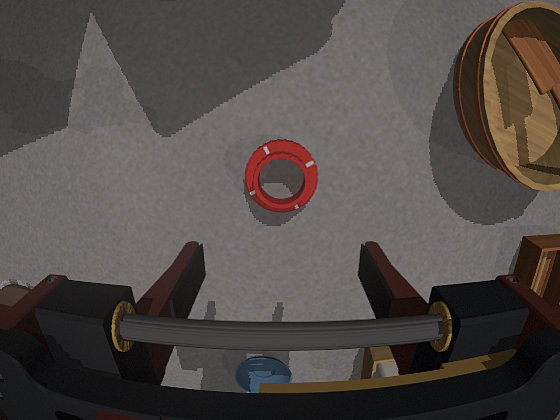

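```bash
python3 -m creep '[[0.62,-0.28,2,0,0,0,-1],[0,0,3,0,0,0,-1],[0,0,3,0,0,0,-1],[0,0,3,0,0,0,-1],[0,0,3,0,0,0,-1],[0,0,2,0,0,0,-1],[0,0,0,0,0,0,-1],[0,0,0,0,0,0,-1]]'
python3 -c "
from h import *
ring(472,300,0);st()"
```

```text
time: 13.5
tool_pos: [471.8, 299.7, 26.4]
eef_rot: [-2.222, -2.22, 0.004]
wrist_force: [0.1, -0.8, 0.2]
width: 87.8
grip_force: 0.0
collar 2602 [472.1 300.4  27.5] 1.39 42.08229660115151
skirt ((471.8467102050781, 299.7267150878906), 41.99925231933594)
dash 87 [455.7 331.   22.9] 34.8 118.2
dash 84 [503.4 315.6  23. ] 34.8 26.0
dash 12 [437.1 281.8  22.8] 39.6 -152.0
13.55 [472.8 300.4  27.7] tooly deg -0.04168841739422894 q7 -0.6917842537109713 F [-0.2  0.4  0.8] T [ 0.02 -0.05 -0.04] 87.67542897699045 0.0
```

```bash
python3 -m creep '[[0,0,1,0,0,0,-1],[0,0,1,0,0,0,-1],[0,0,0.8,0,0,0,-1],[0,0,0.4,0,0,0,-1],[0,0,0,0,0,0,-1],[0,0,0,0,0,0,1],[0,0,0,0,0,0,1],[0,0,0,0,0,0,1],[0,0,0,0,0,0,1],[0,0,0,0,0,0,1],[0,0,0,0,0,0,1],[0,0,0,0,0,0,1]]' 50; python3 -c "
from h import *
ring(472,300,0);st()"
```

```text
time: 14.55
tool_pos: [472.8, 300.3, -4.6]
eef_rot: [2.221, 2.221, 0.001]
wrist_force: [0.3, -0.9, 1.1]
width: 59.7
grip_force: 50.0
collar 3430 [470.7 300.7  27.5] 1.35 41.96471317701398
skirt ((470.547119140625, 300.3715515136719), 41.507450103759766)
dash 115 [454.4 331.1  22.8] 34.5 118.1
dash 110 [502.2 315.7  23. ] 34.9 25.4
14.6 [472.9 300.3  -4.6] tooly deg 0.000145430057890466 q7 -0.695749092067708 F [-0.7  0.1  2.9] T [-0.01 -0.02 -0.02] 59.58494261867936 50.000736680813134
```

```bash
python3 -m creep '[[0,0,-2,0,0,0,1],[0,0,-4,0,0,0,1],[0,0,-4,0,0,0,1],[0,0,-4,0,0,0,1],[0,0,-3.5,0,0,0,1],[-1.8,1.1,0,0,0,0,1],[-3.2,1.97,0,0,0,0,1],[-3.2,1.97,0,0,0,0,1],[-3.2,1.97,0,0,0,0,1],[-3.2,1.97,0,0,0,0,1],[-3.2,1.97,0,0,0,0,1],[-3.2,1.97,0,0,0,0,1]]'
python3 -m creep '[[-3.2,1.97,0,0,0,0,1],[-3.2,1.97,0,0,0,0,1],[-1.8,1.1,0,0,0,0,1],[-0.6,0.35,0,0,0,0,1],[0,0,0,0,0,-1,1],[0,0,0,0,0,-1,1],[0,0,0,0,0,-1,1],[0,0,0,0,0,-1,1],[0,0,0,0,0,0,1],[0,0,0,0,0,0,1]]'
python3 -c "
from h import *
s=state();t=s['tool_pos'];ring(t[0]-1,t[1],t[2]+5);mouth();st()"
```

```text
time: 15.6
tool_pos: [602.2, 88.5, 170.0]
eef_rot: [-2.221, -2.221, 0.0]
wrist_force: [0.4, 0.2, -0.3]
width: 59.4
grip_force: 50.0
time: 16.43
tool_pos: [655.3, 3.1, 170.0]
eef_rot: [-1.804, -2.571, -0.0]
wrist_force: [-0.2, 0.2, -0.1]
width: 59.6
grip_force: 50.0
collar 3139 [653.4   3.2  27.5] 1.34 216.50775592614897
skirt ((653.0722045898438, 3.108863115310669), 41.592708587646484)
dash 121 [627.4  26.6 197.4] 34.9 138.0
dash 110 [677.7  28.3 197.3] 34.9 45.9
tick 67 [620.   33.2 109.4] 137.4
tick 65 [684.4  36.4 109.3] 48.5
tick 39 [688.2 -28.6 109.3] -41.8
shoulder 2982 (array([653.2,   4.7]), array([89.9, 86.4]), 2.5)
rim 756 (array([650.9,   6.1,  28.3]), 3.68)
16.5333 [655.5   2.7 170. ] tooly deg 19.87897713084372 q7 0.26512489381883986 F [-0.1  0.5 -1.2] T [-0.01 -0.04 -0.02] 59.53169619318627 49.99973142519593
```

```bash
python3 -m creep '[[-0.07,0.05,0.5,0,0,-0.25,1],[0,0,1,0,0,0,1],[0,0,1,0,0,0,1],[0,0,1,0,0,0,1],[0,0,0.7,0,0,0,1],[0,0,0,0,0,0,1],[0,0,0,0,0,0,1]]'
python3 -c "
from h import *
s=state();t=s['tool_pos'];ring(t[0]-1.5,t[1],t[2]+5);mouth();st()"
```

```text
time: 17.12
tool_pos: [656.0, 1.6, 127.3]
eef_rot: [-1.773, -2.592, 0.001]
wrist_force: [0.1, -0.0, 0.1]
width: 59.8
grip_force: 50.0
collar 3162 [654.2   1.8  27.5] 1.36 173.8232509894508
skirt ((654.0828857421875, 1.3143805265426636), 41.952335357666016)
dash 120 [627.7  24.6 154.7] 35.0 139.3
dash 111 [677.9  27.5 154.6] 34.9 47.3
tick 99 [620.   33.2 109.3] 137.5
tick 87 [684.1  36.4 109.3] 48.8
shoulder 3789 (array([653.4,   5. ]), array([90. , 86.3]), 2.8)
rim 1207 (array([656.5,  -4.9,  19.4]), 3.74)
17.2167 [656.7   1.7 128.4] tooly deg 21.24174237822034 q7 0.286738837718516 F [ 0.8 -0.3 -1.3] T [ 0.07 -0.03 -0.02] 59.698434743840146 49.999753958545625
```

```bash
python3 -m creep '[[0.08,0.03,0.2,0,0,0,1],[0,0,0.2,0,0,0,1],[0,0,0.2,0,0,0,1],[0,0,0.2,0,0,0,1],[0,0,0.1,0,0,0,1],[0,0,0,0,0,0,1]]'
python3 -m creep '[[0,0,0.1,0,0,0,1],[0,0,0.1,0,0,0,1],[0,0,0.1,0,0,0,1],[0,0,0,0,0,0,1]]'
python3 -c "
from h import *
s=state();t=s['tool_pos'];ring(t[0]-1.5,t[1],t[2]+5);st()"
```

```text
time: 17.72
tool_pos: [656.2, 2.5, 118.8]
eef_rot: [-1.774, -2.593, 0.0]
wrist_force: [0.5, -0.3, 0.4]
width: 59.8
grip_force: 50.0
time: 18.05
tool_pos: [656.3, 2.5, 115.9]
eef_rot: [-1.774, -2.593, 0.0]
wrist_force: [-0.3, -0.1, -0.7]
width: 59.7
grip_force: 50.0
collar 3135 [654.4   2.7  27.5] 1.34 162.45823325287822
skirt ((653.9883422851562, 2.819789171218872), 41.66161346435547)
dash 122 [627.9  25.5 143.3] 34.9 139.3
dash 112 [678.1  28.4 143.3] 34.9 47.3
18.1 [656.3   2.6 116. ] tooly deg 21.251091039528518 q7 0.28499446695018466 F [ 0.6 -0.5 -1.3] T [-0.04 -0.05 -0.03] 59.54183202823932 49.99971812590957
```

```bash
python3 -m creep '[[0,0,0.1,0,0,0,1],[0,0,0.05,0,0,0,1],[0,0,0,0,0,0,1]]'
python3 -m creep '[[0,0,0.05,0,0,0,1],[0,0,0,0,0,0,1]]'
```

```text
time: 18.35
tool_pos: [656.3, 2.5, 114.5]
eef_rot: [-1.774, -2.593, 0.0]
wrist_force: [-0.5, -0.0, -0.2]
width: 59.6
grip_force: 50.0
time: 18.52
tool_pos: [656.4, 2.6, 114.3]
eef_rot: [1.774, 2.593, 0.0]
wrist_force: [0.3, 0.1, 0.8]
width: 59.5
grip_force: 50.0
```

```bash
python3 -m creep '[[0,0,0.05,0,0,0,1],[0,0,0.05,0,0,0,1],[0,0,0,0,0,0,1]]'
python3 -m creep '[[0,0,0.05,0,0,0,1],[0,0,0,0,0,0,1]]'
```

```text
time: 18.77
tool_pos: [656.5, 2.6, 114.2]
eef_rot: [1.774, 2.593, 0.001]
wrist_force: [-1.4, -0.6, 7.1]
width: 59.7
grip_force: 50.0
time: 18.93
tool_pos: [656.5, 2.6, 114.2]
eef_rot: [1.773, 2.592, 0.001]
wrist_force: [-3.6, 0.7, 10.6]
width: 59.6
grip_force: 50.0
```

```bash
python3 -m creep '[[0,0,0.04,0,0,1,1],[0,0,0.04,0,0,1,1],[0,0,0.04,0,0,1,1],[0,0,0.04,0,0,1,1],[0,0,0.04,0,0,1,1],[0,0,0,0,0,0,1]]'
python3 -c "
from h import *
s=state();t=s['tool_pos'];ring(t[0]-1.5,t[1],t[2]+5);st()"
```

```text
time: 19.43
tool_pos: [656.5, 2.0, 112.1]
eef_rot: [2.299, 2.14, 0.0]
wrist_force: [-2.7, -1.9, 8.8]
width: 59.3
grip_force: 50.0
collar 3406 [654.2   2.4  27.5] 1.36 158.6638047674835
skirt ((654.3404541015625, 2.0977299213409424), 41.74250030517578)
dash 119 [640.2  34.1 139.7] 34.7 113.8
dash 111 [686.8  15.1 139.5] 35.0 21.3
dash 293 [637.2  -4.6 132.8] 18.4 -157.7
dash 348 [661.2 -17.5 132.7] 21.1 -70.5
19.4833 [656.6   2.1 112.1] tooly deg -3.860455346023416 q7 -0.10182959778025719 F [-2.7 -0.5  9.7] T [-0.16  1.14 -0.09] 59.65277319178064 50.00486344099045
```

```bash
python3 -m creep '[[0,0,0.04,0,0,1,1],[0,0,0.04,0,0,1,1],[0,0,0.04,0,0,1,1],[0,0,0.04,0,0,1,1],[0,0,0.04,0,0,1,1],[0,0,0.04,0,0,1,1],[0,0,0.04,0,0,1,1],[0,0,0,0,0,0,1]]' 60
python3 -c "
from h import *
s=state();t=s['tool_pos'];ring(t[0]-1.5,t[1],t[2]+5);st()"
```

```text
time: 20.15
tool_pos: [656.6, 2.6, 109.2]
eef_rot: [2.836, 1.351, 0.002]
wrist_force: [-1.2, -0.2, 7.6]
width: 59.6
grip_force: 60.0
collar 3298 [654.    3.   27.5] 1.35 155.69845571268763
skirt ((653.6655883789062, 2.595825672149658), 41.80322265625)
dash 113 [660.9  36.9 136.8] 34.6 78.6
dash 110 [688.2  -5.2 136.7] 35.2 -13.5
dash 373 [662.5 -13.8 132.7] 18.9 -63.2
dash 313 [6.387e+02 4.000e-01 1.327e+02] 15.5 -170.2
20.2 [656.8   2.6 109.2] tooly deg -38.8402485382005 q7 -0.6376552214240688 F [-1.7  0.2  7.4] T [ 0.1   0.75 -0.14] 59.62200236824154 60.00296023674309
```

```bash
python3 -m creep '[[0,0,0.04,0,0,1,1],[0,0,0.02,0,0,1,1],[0,0,0,0,0,1,1],[0,0,0,0,0,0,1]]' 60
python3 -c "
from h import *
st()"
python3 -m creep '[[0,0,0,0,0,1,1],[0,0,0,0,0,1,1],[0,0,0,0,0,0,1]]' 60
python3 -c "
from h import *
s=state();t=s['tool_pos'];ring(t[0]-1.5,t[1],t[2]+5);st()"
```

```text
time: 20.53
tool_pos: [657.6, 2.5, 109.0]
eef_rot: [2.988, 0.969, 0.005]
wrist_force: [-1.7, -0.8, 8.9]
width: 59.1
grip_force: 60.0
20.5333 [657.6   2.5 109. ] tooly deg -54.05885332621417 q7 -0.8693498832408845 F [-1.7 -0.8  8.9] T [-0.    0.42 -0.11] 59.1120006478308 60.00412406399846
time: 20.78
tool_pos: [657.3, 2.4, 108.9]
eef_rot: [3.06, 0.708, 0.003]
wrist_force: [-2.0, -2.0, 9.7]
width: 59.6
grip_force: 60.0
collar 3006 [654.3   2.9  27.5] 1.32 155.51358876776226
skirt ((654.7796020507812, 2.734248161315918), 41.62334442138672)
dash 119 [674.8  31.  136.3] 34.8 53.9
dash 111 [682.3 -18.8 136.3] 35.4 -37.7
dash 367 [662.9 -12.7 132.7] 17.8 -61.1
dash 17 [649.9 -21.3 132.6] 24.6 -100.2
20.8333 [657.3   2.4 108.9] tooly deg -63.75455494295867 q7 -1.016893605911036 F [-2.8 -1.3  9.4] T [-0.    0.67  0.28] 59.60081856654104 60.00393175520003
```

```bash
python3 -m creep '[[0,0,0,0,0,1,1],[0,0,0,0,0,1,1],[0,0,0,0,0,0,1]]' 60
python3 -c "
from h import *
s=state();t=s['tool_pos'];ring(t[0]-1.5,t[1],t[2]+5);st();mouth()"
```

```text
time: 21.08
tool_pos: [659.1, 2.8, 108.9]
eef_rot: [3.109, 0.44, 0.009]
wrist_force: [3.6, -0.0, 4.3]
width: 59.7
grip_force: 60.0
collar 2814 [654.3   2.9  27.5] 1.31 155.44323600909908
skirt ((654.312255859375, 2.7662203311920166), 41.54132080078125)
dash 114 [677.7  28.6 136.2] 34.7 47.7
dash 109 [679.5 -21.6 136.4] 35.1 -44.2
dash 298 [662.3 -12.3 132.7] 17.1 -62.1
dash 10 [624.6  28.9 136.1] 39.5 138.8
21.1333 [659.1   2.8 108.9] tooly deg -73.71920166048241 q7 -1.1679899406608973 F [5.1 0.4 4.4] T [ 0.05 -1.13  0.01] 59.74554219638915 60.00288468785584
tick 108 [685.4  35.4 109.5] 46.8
tick 45 [688.9 -31.2 109.5] -43.6
tick 19 [685.  -27.4 109.8] -43.5
shoulder 3284 (array([681.6,   8.1]), array([51.4, 99. ]), 18.2)
rim 1854 (array([649.1,   1.8,  17.9]), 3.22)
```

The gripper now slips on the ring: the tool turned 10° and the ring only 6°. The canister has taken up its pocket play, so the ring is tight. Releasing and lifting off.

```bash
python3 -m creep '[[0,0,0,0,0,0,-0.8],[0,0,0,0,0,0,-0.8],[0,0,0,0,0,0,-0.8],[0,0,0,0,0,0,-0.8],[0,0,0,0,0,0,-0.8],[0,0,-0.5,0,0,0,-0.8],[0,0,-2,0,0,0,-0.8],[0,0,-3,0,0,0,-0.8],[0,0,-3,0,0,0,-0.8],[0,0,-1,0,0,0,-0.8],[0,0,0,0,0,0,-0.8],[0,0,0,0,0,0,-0.8]]'
python3 -c "
from h import *
ring(654,2.8,114,'w5.png');mouth();st()"
```

```text
time: 22.18
tool_pos: [656.3, 2.6, 202.2]
eef_rot: [-3.11, -0.444, -0.001]
wrist_force: [-0.4, -0.6, -1.1]
width: 78.8
grip_force: 0.0
collar 1537 [654.3   2.8  27.5] 1.4 155.3662417350223
skirt ((654.2498168945312, 2.792069673538208), 41.841243743896484)
dash 53 [677.9  28.8 136.2] 35.1 47.8
dash 48 [680.1 -21.9 136.1] 35.7 -43.7
dash 19 [669.6  -8.  132.7] 18.7 -35.2
dash 14 [665.6  -3.5 132.7] 12.9 -29.2
dash 29 [661.9 -14.4 132.5] 18.8 -66.0
dash 13 [656.2 -18.6 132.3] 21.5 -85.0
dash 8 [650.8 -20.4 132.5] 23.4 -98.6
dash 46 [635.3   0.8 132.5] 19.1 -174.0
dash 22 [626.2  28.2 136.3] 37.9 137.9
dash 11 [635.5 -12.4 132.7] 24.2 -141.2
dash 8 [627.  -26.3 136.1] 39.9 -133.1
tick 54 [685.7  35.5 109.8] 46.5
tick 22 [688.7 -31.  109.4] -43.6
shoulder 1726 (array([655.4,   2.8]), array([87. , 90.2]), 1.0)
rim 1274 (array([651.1,   1.8,  18.4]), 3.54)
22.2833 [655.4   2.8 200.5] tooly deg -73.7379081737358 q7 -1.1987025957202704 F [-0.4 -0.7 -0.3] T [0.01 0.08 0.04] 79.19897146981775 0.0
```

View pics/w5.png

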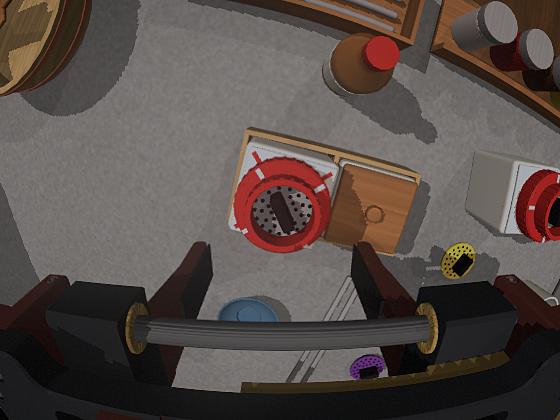

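The ring is down around (283,205), with the tab standing inside its collar. The depth puts the ring's origin 113.3 mm above the counter against 114 for home, so the disk is clamped. Everything else is where it was.

```bash
python3 -c "
from h import *
print(sign_off())"
```

```text
the job is handed in; nothing more can be done
None
```

The shaker is closed and handed in at about 22 s: the sifter disk is seated in the mouth, the red ring is screwed home and tight over it, the canister stands in its pocket, and nothing else looked shifted in the last picture.

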